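# Re-set the ratchet lever of a gluing clamp and tighten it

## Robot

A 6-joint arm with a two-finger parallel gripper is mounted at the origin on a cart in front of the work surface, level with it; the furniture and walls round the work are solid. World frame = base frame: x ahead of the robot, y to its left, z up, the work surface at z = 0. Lengths are in m, angles in rad, forces in N, time in s.
With the tool pointing down it reaches from about 0.375 to 0.975 m from the base axis. Payload 3.8 kg.
Tool frame: the origin (TCP) lies at the very end of the fingers, on their centre line; the grasp point (between the pads) lies 19 mm behind it (bot.grip_point_offset is the distance from the TCP to the grasp point, in m); z points along the fingers, x is the direction in which the jaws open and shut, and the axes are right-handed (so a half turn about z gives the same grasp; the last joint's range is limited). The gripper opens to 85 mm and grips with 20 to 120 N. Pads are 22 mm wide; open, the fingers measure 114 mm over their backs; the gripper's body (76 mm by 85 mm) begins 54 mm behind the grasp point. The pads swing forward as they close: fully open they stand 13 mm farther back than shut.
Start: joints at [1.161, 0.264, 1.604, -0, 1.274, -0.037], TCP at [0.246, 0.629, 0.231] pointing down, gripper open.
Joint ranges: [-2.63, 2.63], [-0.94, 2.18], [0.31, 2.57], [-1.31, 4.45], [0, 2.66], [-2.55, 2.55]. Speed limits (rad/s): [2.57, 2.57, 3.14, 3.14, 3.14, 3.14].

## Interface

Orientations are given as a rotation vector (axis times angle).
In Python, from workcell import bot, read_camera gives the robot as it stands.
- The arm moves only by the tool arm_command, never from a script. Its argument "rows" is a list of rows, each an object with "delta_rot": the turn, a rotation vector about the tool's x, y, z in rad, a list of three; "xyz": the shift along the tool's x, y, z in m, a list of three; "gripper": the finger opening in m, from 0 to 0.0854. A call has 1 to 12 rows; each row shifts and turns the commanded pose from where the row before left it, along the tool's axes as they then stand; what a row does not reach is not made up. A row lasts 1/10 s, in which the tool goes at most 50 mm and 8.59 degrees, less where a joint would pass 70% of its speed; a pose out of reach is approached as far as the arm can. A call is refused whole if a number of a shift passes 0.05 or a number of a turn 0.15, either way. A call with a gripper value outside its range is refused whole. The fingers move at their own pace and stop on an object; "force" is the grip in N (left out, the last holds). Time passes only in rows, so rows that do not move let the fingers close. It gives the time, the measured TCP pose, the force and the opening at its end, in the units of the state.
- bot.read_state(): the state, without advancing time (a new reading comes with each control period).
- read_camera(name): name is "side" or "top"; returns a dict with "pixels" (480x640x3 uint8, red, green, blue), "range_z" (480x640 float32, m along the optical axis (not along the pixel's ray), 0 where there is no reading), "intrinsics" (3x3 intrinsics, pixels), "dist_coeffs" ([k1, k2, p1, p2, k3] as OpenCV has them; the pictures are not rectified), "camera_from_world" (4x4, takes a point from world to camera coordinates). Camera axes: x right, y up, looking along -z (the intrinsics and any distortion apply to the point x, -y, -z); pixel columns grow to the right and rows downward; lengths in m; the calibration is good to about 2 mm. A picture is of the moment at which its call begins.
- bot.finish_job(): hands the job in, once; it reports no verdict.
The state is a dict: "time": time; "q": joint angles; "joint_vel": joint speeds; "joint_torque": joint torques, N m; "tool_pos": TCP position; "tcp_rot": TCP orientation; "wrist_force": force on the tool from outside, world axes, zero at the start; "torque": the same for the moment, N m; "width": opening from 0.0 (shut) to 1.0 (fully open).
Only numpy, scipy, OpenCV 4.12 (cv2) and the standard library are available. Lean on these libraries where they do the work, as an engineer would, in place of code of your own. Each camera call takes 0.05 s, during which the arm holds its last target.

## Task

The lid of the small wooden box has just been glued and must be pressed shut by the clamp standing over it, but the clamp's lever with the red grip has nearly run up against the steel column. Lift the lever off its serrations, swing it back counter-clockwise (seen from above) about a quarter turn, let it drop fully into the serrations again, then turn it clockwise until the pad has met the lid and presses it firmly but not hard (about 30 N). Let go of the lever, leave it seated, and leave the box and everything else on the bench where it is.

Things in the scene. Friction and masses are not known exactly. Their poses are not given: they have to be found in the camera images.
- lever_grip (a point): centre of the lever's upright red grip, a cylinder 22 mm in diameter and 34 mm high, axis vertical, 90 mm from the screw's axis. It stands on the end of a black lever arm (14 mm wide) whose top lies 15 mm below this point; a black collar 29 mm in diameter at its foot reaches up to 15 mm below this point. x points outward along the arm, z up
- screw_axis (a point): top centre of the screw's steel cap (30 mm in diameter), on the vertical axis about which screw and lever turn; with the lever seated, the grip's centre is 6 mm below it. The serrated steel hub and the lever's round black head below it are 54 mm in diameter
- screw (a joint): turn of the screw, rad, grows clockwise seen from above (tightening). Strap, hub and lever sink 8 mm per rad; friction holds it where it is left. Sideways push at the grip while turning: 4.2 N with the pad free, plus 0.09 N per 1 N of pad pressure (6.9 N at 30 N); read standing still after a turn it is about 3 N, plus 0.07 N per 1 N. After touching, pressure grows by roughly 150 N per rad
- lever_lift (a joint): how far the lever is lifted, m: 0 seated in the serrations, at most 0.010. A spring pulls it down with 3.3 N (seated) to 4.8 N (fully lifted), plus 0.8 N weight. Teeth are 5 mm high: above 0.0055 the lever swings freely; at about 0.005 it stands on the tooth tips
- lever_swing (a joint): angle of the lever relative to the screw, rad, 0 at the start, growing as it is swung back counter-clockwise seen from above. It seats only at multiples of 20 degrees (0.349 rad), with about 0.03 rad of play each way; let down in between, it stands on the tooth tips until it is turned on and drops in
- column_top (a point): top centre of the fixed steel guide column (22 x 18 mm), 62 mm from the screw's axis; the lever cannot pass it. At the start the lever stands 0.7 to 0.95 rad counter-clockwise of it and is stopped at about 0.33 rad from it (sooner with a finger between). Meeting and pressing the lid takes 0.75 to 1.6 rad of screw turn from the start
- strap: blue clamp strap 14 mm thick, origin on the screw's axis at its underside, slides straight down; y points to the column. At y = -85 mm it carries a foot screw with a rubber pad 27 mm in diameter. The foot screw is set differently each time (gap from pad to lid 5 to 11 mm, not known exactly), so the meeting with the lid must be felt
- glued_box: small closed wooden box 75 x 98 x 37 mm, origin at the centre of its underside, z up; it lies loose under the pad on the clamp's 14 mm base plate
- bottle: teal squeeze bottle with a long nozzle, 60 mm in diameter, 130 mm high, origin under its centre; leave it alone
- sander: dark sanding block 37 x 63 x 26 mm, origin under its centre; leave it alone
- graver: wood-handled engraving tool 150 mm long, lying, origin under its centre; leave it alone
- ink: white bottle with black cap, 49 mm in diameter, 87 mm high, origin under its centre; leave it alone
- chalk_red: red pastel stick 48 mm long, 10 mm thick, origin under its centre; leave it alone
There are look-alikes about, which are no part of the job. What is shaped like the glued_box but blue is not meant.

How it is judged:
On the way, in this order (a step that is already met when the one before it is completed fails the run):
1. the lever is lifted clear of the serrations and swung back at least 40 degrees relative to the screw (value of joint lever_lift above 0.0055 m and value of joint lever_swing above 0.7 rad), for 0.05 s.
2. the lever has dropped fully into the serrations, still swung back (value of joint lever_lift below 0.0015 m and value of joint lever_swing above 0.6 rad), for 0.2 s.
At the end, for the whole second after the job is handed in: the strap's pad presses the box with 15 to 45 N, the lever is seated in the serrations (lifted less than 1.5 mm) and let go, and the box is within 15 mm of where it lay (contact force between strap and glued_box between 15 and 45 N and value of joint lever_lift below 0.0015 m and distance of glued_box from where it was at the start of the episode below 0.015 m); the robot touches nothing.
It fails at once if the pad crushes the box with more than 60 N (contact force between strap and glued_box above 60 N).
It fails at once if a bystander is moved more than 30 mm (distance of any of bottle, sander, graver, ink, chalk_red from where it was at the start of the episode above 0.03 m).
It also fails if it takes over 67 s, if anything falls off the work surface, if the arm or the gripper's body presses on something with over 40 N, if the wrist force passes 120 N, or if a joint passes its speed limit or range.

## Working session

There is one attempt and no reset: what is moved stays moved. The work goes in short steps, Python scripts to look and compute and a tool call to move; the robot and the scene stay as the last step left them, time stands still between calls to the robot, and variables do not carry over. Pictures are saved under pics/ and viewed, and the job is handed in when it is done.

Besides the shell and the picture viewer there is one more tool, called as name(argument=value, ...), one argument or row to a line, values as JSON. arm_command: Moves the arm, as the interface text tells. Its arguments: {"type":"object","properties":{"rows":{"type":"array","items":{"type":"object","properties":{"delta_rot":{"type":"array","items":{"type":"number"}},"xyz":{"type":"array","items":{"type":"number"}},"gripper":{"type":"number"}}}},"force":{"type":"number"}},"required":["rows"]}

```bash
ls; mkdir -p pics
python3 - <<'E'
from workcell import bot, read_camera
import cv2,pickle
print(bot.read_state(), bot.grip_point_offset)
for n in("side","top"):
    c=read_camera(n); pickle.dump(c,open(f"{n}0.pkl","wb"))
    cv2.imwrite(f"pics/{n}0.png",c["pixels"][:,:,::-1]); print(c["intrinsics"],c["dist_coeffs"],c["camera_from_world"])
E
```

```text
pics
{'time': 0.0, 'q': array([ 1.16109745e+00,  2.64760031e-01,  1.60536974e+00,  1.99389843e-05,
        1.27369748e+00, -3.68715072e-02]), 'joint_vel': array([-8.22037313e-04, -2.68662471e-03, -5.63160079e-06,  2.59469685e-03,
       -1.92412665e-04,  5.58874735e-04]), 'joint_torque': array([-6.18599242e-04, -5.15101683e+01, -3.67315328e+01, -8.48702484e-05,
        1.31618659e-02,  1.01187496e-05]), 'tool_pos': array([0.24555632, 0.62796909, 0.22995969]), 'tcp_rot': array([ 2.59370207,  1.77057183, -0.00298484]), 'wrist_force': array([-0.01407206, -0.16280833, -0.37032272]), 'torque': array([-0.02267217, -0.03931414,  0.0129271 ]), 'width': 1.002003280400132} 0.0187
[[489.29235011   0.         320.27398719]
 [  0.         489.29235011 237.61426459]
 [  0.           0.           1.        ]] [-0.05101623  0.          0.          0.          0.        ] [[-0.99920809  0.03685553 -0.01499552  0.58579226]
 [-0.0342923  -0.60652654  0.79432336 -0.07137488]
 [ 0.02018003  0.79420856  0.60731008 -1.29307886]
 [ 0.          0.          0.          1.        ]]
[[485.02940698   0.         319.55631236]
 [  0.         485.02940698 243.08267085]
 [  0.           0.           1.        ]] [0.00462506 0.         0.         0.         0.        ] [[ 1.83849642e-03 -9.99861106e-01 -1.65646845e-02  2.54913091e-02]
 [ 9.94233241e-01  5.15167683e-05  1.07239268e-01 -6.04324083e-01]
 [-1.07223520e-01 -1.66663189e-02  9.94095242e-01 -1.34757918e+00]
 [ 0.00000000e+00  0.00000000e+00  0.00000000e+00  1.00000000e+00]]
```

View pics/side0.png

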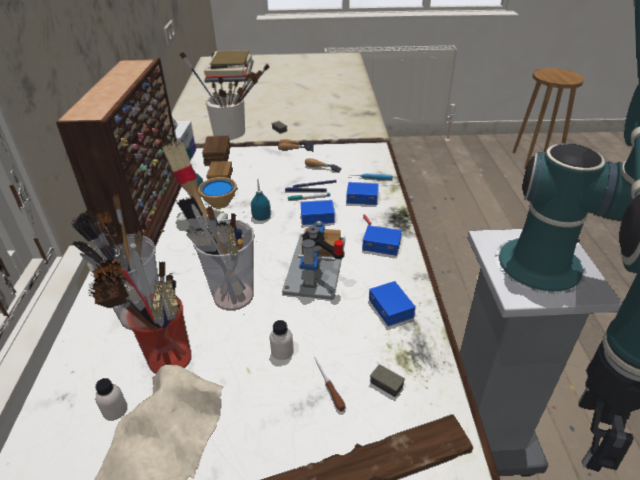

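View pics/top0.png

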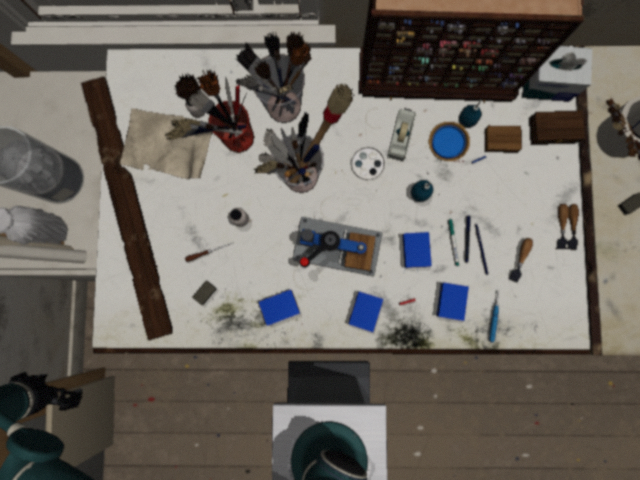

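Run:
```python
import cv2,pickle,numpy as np
t=pickle.load(open("top0.pkl","rb"));s=pickle.load(open("side0.pkl","rb"))
a=t["pixels"][205:285,280:390,::-1];cv2.imwrite("pics/top0c.png",cv2.resize(a,None,fx=7,fy=7,interpolation=cv2.INTER_CUBIC))
a=s["pixels"][215:305,275:365,::-1];cv2.imwrite("pics/side0c.png",cv2.resize(a,None,fx=6.6,fy=6.6,interpolation=cv2.INTER_CUBIC))
open("h.py","w").write('''
import numpy as np,cv2
def w(c,u,v,z=None,d=None):
    K=c["intrinsics"];T=c["camera_from_world"]
    p=cv2.undistortPoints(np.array([[[u,v]]],float),K,c["dist_coeffs"])[0,0]
    r=np.array([p[0],-p[1],-1.]);R=T[:3,:3];o=-R.T@T[:3,3];rw=R.T@r
    s=d if d is not None else (z-o[2])/rw[2]
    return o+s*rw
def proj(c,P):
    T=c["camera_from_world"];q=T[:3,:3]@np.asarray(P)+T[:3,3];q=q*[1,-1,-1]
    return cv2.projectPoints(q[None],np.zeros(3),np.zeros(3),c["intrinsics"],c["dist_coeffs"])[0].ravel()
''')
from h import *
# red grip pixels
for c,(u0,u1,v0,v1) in((t,(285,330,245,275)),(s,(325,350,230,262))):
    b=c["pixels"][v0:v1,u0:u1].astype(int);m=(b[...,0]>110)&(b[...,1]<60)&(b[...,2]<60)
    v,u=np.nonzero(m);v=v+v0;u=u+u0;print(u.mean(),v.mean(),u.min(),u.max(),v.min(),v.max(),len(u))
    P=np.array([w(c,x,y,d=c["range_z"][y,x]) for x,y in zip(u,v)]);print(P.mean(0),np.median(P,0),P.min(0),P.max(0))
```

```text
303.95238095238096 261.1666666666667 301 307 258 264 42
[0.54467974 0.06462484 0.14714536] [0.54505015 0.06449932 0.14750897] [0.53697686 0.05661836 0.14034167] [0.55325354 0.07231387 0.15266438]
338.35 242.6 335 342 240 245 40
[0.54437461 0.06653132 0.14956843] [0.5447922  0.0673184  0.14970795] [0.53577276 0.05558218 0.14590668] [0.55234205 0.07536738 0.15235443]
```

View pics/top0c.png

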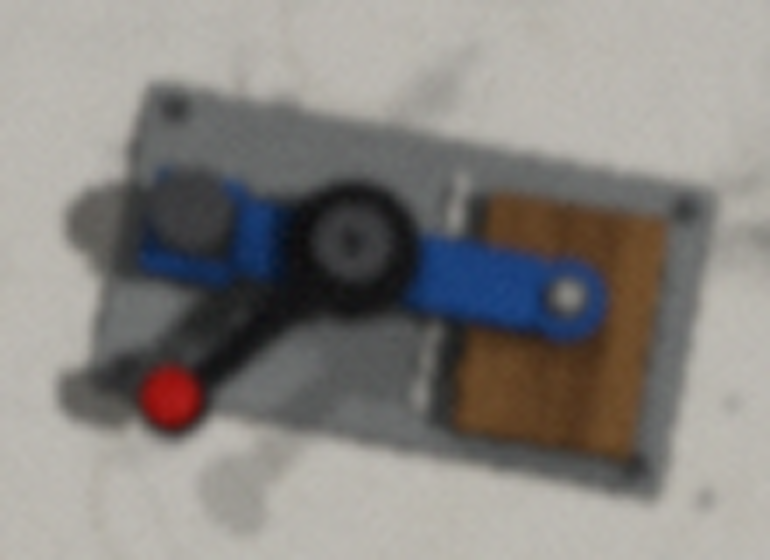

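View pics/side0c.png

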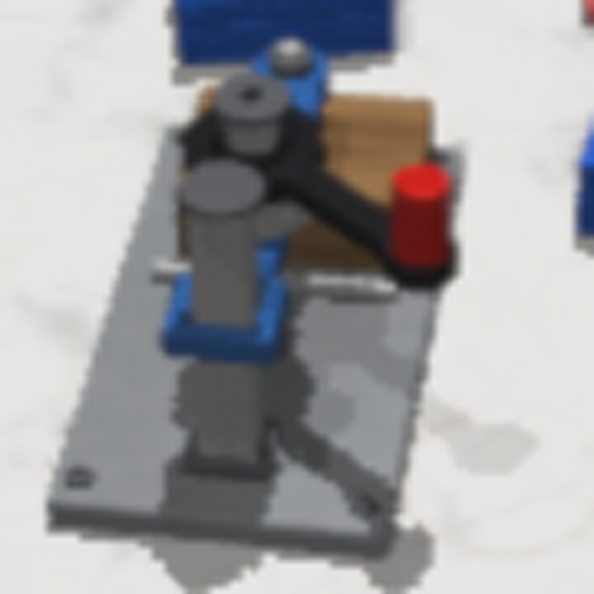

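Run:
```python
import pickle
from h import *
t=pickle.load(open("top0.pkl","rb"));s=pickle.load(open("side0.pkl","rb"))
from scipy.optimize import least_squares
def tri(a,b):
    f=lambda P:np.r_[proj(t,P)-a,proj(s,P)-b]
    r=least_squares(f,[.55,.03,.15]);return r.x,r.fun
tc=lambda x,y:((x)/7+280-.43,(y)/7+205-.43)
sc=lambda x,y:((x)/6.6+275-.43,(y)/6.6+215-.43)
for n,a,b in(("grip top",(172,397),(421,183)),("cap",(352,240),(253,97)),("column",(190,212),(223,188)),("foot",(568,294),(290,58))):
    u,v=tc(*a);x,y=sc(*b);d=t["range_z"][round(v),round(u)];print(n,*tri((u,v),(x,y)),w(t,u,v,d=d),w(s,x,y,d=s["range_z"][round(y),round(x)]))
```

```text
grip top [0.5442231  0.06406981 0.14852866] [-0.00232425  0.01892595 -0.01706295 -0.00154078] [0.54441717 0.06416446 0.1464603 ] [0.54429168 0.06557345 0.14969821]
cap [ 0.6029581  -0.00266533  0.13970501] [-0.03330643  0.36492804 -0.33962763 -0.03852846] [ 0.60443847 -0.00277348  0.13528365] [ 0.60211937 -0.0041134   0.13848525]
column [0.61406507 0.05787153 0.14448267] [ 0.00481421 -0.05452129  0.04864514  0.00562235] [0.61418213 0.05797426 0.14239571] [0.6141949  0.05502119 0.14227802]
foot [ 0.58706986 -0.08636649  0.09672275] [-0.02984724  0.3074004  -0.29929934 -0.0326666 ] [ 0.5880259  -0.08653471  0.09553227] [ 0.58642435 -0.07978458  0.10131847]
```

arm_command(
  rows=[
    {"xyz": [-0.0297, 0.0345, 0], "delta_rot": [0, 0, 0], "gripper": 0.05},
    {"xyz": [-0.0297, 0.0345, 0], "delta_rot": [0, 0, 0], "gripper": 0.05},
    {"xyz": [-0.0297, 0.0345, 0], "delta_rot": [0, 0, 0], "gripper": 0.05},
    {"xyz": [-0.0297, 0.0345, 0], "delta_rot": [0, 0, 0], "gripper": 0.05},
    {"xyz": [-0.0297, 0.0345, 0], "delta_rot": [0, 0, 0], "gripper": 0.05},
    {"xyz": [-0.0297, 0.0345, 0], "delta_rot": [0, 0, 0], "gripper": 0.05},
    {"xyz": [-0.0297, 0.0345, 0], "delta_rot": [0, 0, 0], "gripper": 0.05},
    {"xyz": [-0.0297, 0.0345, 0], "delta_rot": [0, 0, 0], "gripper": 0.05},
    {"xyz": [-0.0297, 0.0345, 0], "delta_rot": [0, 0, 0], "gripper": 0.05},
    {"xyz": [-0.0297, 0.0345, 0], "delta_rot": [0, 0, 0], "gripper": 0.05},
    {"xyz": [-0.0297, 0.0345, 0], "delta_rot": [0, 0, 0], "gripper": 0.05},
    {"xyz": [-0.0297, 0.0345, 0], "delta_rot": [0, 0, 0], "gripper": 0.05},
  ],
  force=30,
)

```text
time: 1.3
tool_pos: [0.5018, 0.1441, 0.231]
tcp_rot: [-2.595, -1.771, 0.0]
wrist_force: [-0.2, -0.0, -0.4]
width: 0.581
```

arm_command(
  rows=[
    {"xyz": [-0.0297, 0.0345, 0], "delta_rot": [0, 0, 0], "gripper": 0.05},
    {"xyz": [-0.0297, 0.0345, 0], "delta_rot": [0, 0, 0], "gripper": 0.05},
    {"xyz": [0, 0, 0], "delta_rot": [0, 0, 0.12], "gripper": 0.05},
    {"xyz": [0, 0, 0], "delta_rot": [0, 0, 0.12], "gripper": 0.05},
    {"xyz": [0, 0, 0], "delta_rot": [0, 0, 0.12], "gripper": 0.05},
    {"xyz": [0, 0, 0], "delta_rot": [0, 0, 0.12], "gripper": 0.05},
    {"xyz": [0, 0, 0], "delta_rot": [0, 0, 0], "gripper": 0.05},
    {"xyz": [0, 0, 0], "delta_rot": [0, 0, 0], "gripper": 0.05},
  ],
)

```text
time: 2.1
tool_pos: [0.5439, 0.0655, 0.2309]
tcp_rot: [-2.94, -1.108, 0.001]
wrist_force: [0.5, -0.4, 0.4]
width: 0.591
```

```bash
cat >> h.py <<'E'
from scipy.spatial.transform import Rotation as Ro
AX=np.array([.603,-.003]); 
def st():
    from workcell import bot
    s=bot.read_state();R=Ro.from_rotvec(s["tcp_rot"]).as_matrix();f=s["wrist_force"];p=s["tool_pos"]
    d=p[:2]-AX;th=np.arctan2(d[1],d[0]);er=np.array([np.cos(th),np.sin(th)]);et=np.array([-er[1],er[0]])
    print("t%.2f p"%s["time"],p.round(4),"rad %.4f th %.2f"%(np.hypot(*d),np.degrees(th)),"az_x %.2f tilt %.3f"%(np.degrees(np.arctan2(R[1,0],R[0,0])),np.degrees(np.arccos(-R[2,2]))),
     "F",f.round(2),"Fr %.2f Fccw %.2f"%(f[:2]@er,f[:2]@et),"q6 %.2f w %.4f"%(s["q"][5],s["width"]*.0854))
    return s,R
def rows(target,az=None):
    s,R=st();print("tool delta",(R.T@(np.array(target)-s["tool_pos"])).round(4), "rotz",None if az is None else round(float(np.angle(np.exp(1j*(np.arctan2(R[1,0],R[0,0])-np.radians(az))))),4))
E
python3 - <<'E'
from h import *
rows([.544,.064,.170],41.4)
from workcell import read_camera
for n in("side","top"):
    c=read_camera(n)
    u,v=map(int,proj(c,[.56,.05,.15])); a=c["pixels"][v-55:v+55,u-65:u+65,::-1];cv2.imwrite(f"pics/{n}1.png",cv2.resize(a,None,fx=5,fy=5,interpolation=cv2.INTER_CUBIC))
E
```

```text
t2.10 p [0.5439 0.0655 0.2309] rad 0.0904 th 130.79 az_x 41.30 tilt 0.042 F [ 0.5 -0.4  0.4] Fr -0.63 Fccw -0.12 q6 -0.65 w 0.0504
tool delta [-0.0009  0.0012  0.0609] rotz -0.0018
```

arm_command(
  rows=[
    {"xyz": [-0.001, 0.001, 0.035], "delta_rot": [0, 0, 0], "gripper": 0.05},
    {"xyz": [0, 0, 0.035], "delta_rot": [0, 0, 0], "gripper": 0.05},
    {"xyz": [0, 0, 0], "delta_rot": [0, 0, 0], "gripper": 0.05},
  ],
)

```text
time: 2.5
tool_pos: [0.5397, 0.0638, 0.156]
tcp_rot: [-2.938, -1.105, 0.016]
wrist_force: [-1.7, 0.1, -0.1]
width: 0.59
```

Run:
```python
from h import *
rows([.544,.064,.119],41.4)
from workcell import read_camera
ims=[]
for n in("side","top"):
    c=read_camera(n)
    u,v=map(int,proj(c,[.56,.05,.15])); a=c["pixels"][v-40:v+40,u-40:u+40,::-1];ims.append(cv2.resize(a,(400,400),interpolation=cv2.INTER_CUBIC))
    print(u-40,v-40)
cv2.imwrite("pics/2.png",np.hstack(ims))
```

```text
t2.50 p [0.5397 0.0638 0.156 ] rad 0.0920 th 133.44 az_x 41.22 tilt 0.601 F [-1.67  0.08 -0.07] Fr 1.20 Fccw 1.16 q6 -0.65 w 0.0504
tool delta [0.0037 0.0029 0.0369] rotz -0.0032
291 198
269 215
```

View pics/2.png

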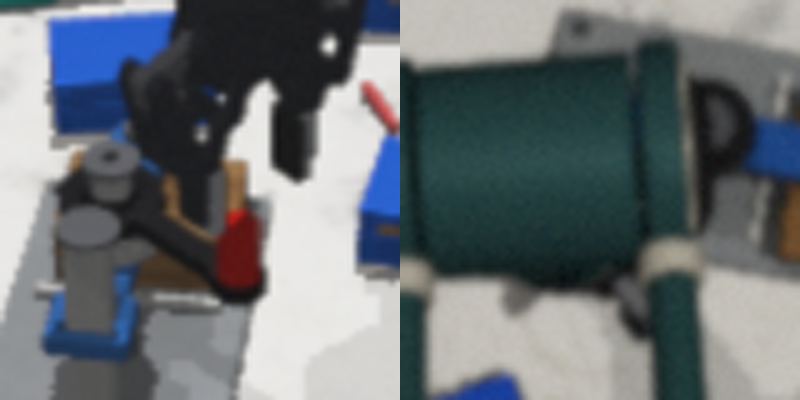

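arm_command(
  rows=[
    {"xyz": [0, 0, 0], "delta_rot": [0, 0, 0], "gripper": 0.05},
    {"xyz": [0, 0, 0], "delta_rot": [0, 0, 0], "gripper": 0.05},
    {"xyz": [0, 0, 0], "delta_rot": [0, 0, 0], "gripper": 0.05},
  ],
)

```text
time: 2.9
tool_pos: [0.5454, 0.0642, 0.1632]
tcp_rot: [2.94, 1.104, 0.005]
wrist_force: [0.1, 0.2, 0.4]
width: 0.588
```

Run:
```python
from h import *
rows([.544,.064,.119],41.4)
```

```text
t2.90 p [0.5454 0.0642 0.1632] rad 0.0885 th 130.63 az_x 41.15 tilt 0.180 F [0.07 0.23 0.38] Fr 0.13 Fccw -0.20 q6 -0.65 w 0.0502
tool delta [-0.0013 -0.0008  0.0442] rotz -0.0044
```

arm_command(
  rows=[
    {"xyz": [0, 0, 0.011], "delta_rot": [0, 0, 0], "gripper": 0.05},
    {"xyz": [0, 0, 0.011], "delta_rot": [0, 0, 0], "gripper": 0.05},
    {"xyz": [0, 0, 0.01], "delta_rot": [0, 0, 0], "gripper": 0.05},
    {"xyz": [0, 0, 0.01], "delta_rot": [0, 0, 0], "gripper": 0.05},
    {"xyz": [0, 0, 0], "delta_rot": [0, 0, 0], "gripper": 0.05},
    {"xyz": [0, 0, 0], "delta_rot": [0, 0, 0], "gripper": 0.05},
    {"xyz": [0, 0, 0], "delta_rot": [0, 0, 0], "gripper": 0.05},
    {"xyz": [0, 0, 0], "delta_rot": [0, 0, 0], "gripper": 0.05},
  ],
)

```text
time: 3.7
tool_pos: [0.5447, 0.0641, 0.1199]
tcp_rot: [2.941, 1.104, 0.002]
wrist_force: [-0.6, 0.1, 0.8]
width: 0.586
```

Run:
```python
from h import *
rows([.544,.064,.119],41.4)
```

```text
t3.70 p [0.5447 0.0641 0.1199] rad 0.0889 th 130.99 az_x 41.14 tilt 0.068 F [-0.55  0.06  0.78] Fr 0.41 Fccw 0.37 q6 -0.65 w 0.0500
tool delta [-0.0006 -0.0004  0.0009] rotz -0.0045
```

arm_command(
  rows=[
    {"xyz": [0, 0, 0], "delta_rot": [0, 0, 0], "gripper": 0.03},
    {"xyz": [0, 0, 0], "delta_rot": [0, 0, 0], "gripper": 0.02},
    {"xyz": [0, 0, 0], "delta_rot": [0, 0, 0], "gripper": 0.01},
    {"xyz": [0, 0, 0], "delta_rot": [0, 0, 0], "gripper": 0.01},
    {"xyz": [0, 0, 0], "delta_rot": [0, 0, 0], "gripper": 0.01},
    {"xyz": [0, 0, 0], "delta_rot": [0, 0, 0], "gripper": 0.01},
    {"xyz": [0, 0, 0], "delta_rot": [0, 0, 0], "gripper": 0.01},
  ],
  force=35,
)

```text
time: 4.4
tool_pos: [0.5444, 0.0642, 0.1195]
tcp_rot: [-2.941, -1.104, -0.001]
wrist_force: [-1.0, 0.7, 1.6]
width: 0.245
```

Run:
```python
from h import *
rows([.544,.064,.119],41.4)
```

```text
t4.40 p [0.5444 0.0642 0.1195] rad 0.0892 th 131.11 az_x 41.14 tilt 0.031 F [-1.02  0.72  1.63] Fr 1.21 Fccw 0.29 q6 -0.65 w 0.0209
tool delta [-0.0004 -0.0001  0.0005] rotz -0.0045
```

arm_command(
  rows=[
    {"xyz": [0, 0, -0.0025], "delta_rot": [0, 0, 0], "gripper": 0.01},
    {"xyz": [0, 0, -0.0025], "delta_rot": [0, 0, 0], "gripper": 0.01},
    {"xyz": [0, 0, -0.002], "delta_rot": [0, 0, 0], "gripper": 0.01},
    {"xyz": [0, 0, -0.0015], "delta_rot": [0, 0, 0], "gripper": 0.01},
    {"xyz": [0, 0, 0], "delta_rot": [0, 0, 0], "gripper": 0.01},
    {"xyz": [0, 0, 0], "delta_rot": [0, 0, 0], "gripper": 0.01},
    {"xyz": [0, 0, 0], "delta_rot": [0, 0, 0], "gripper": 0.01},
  ],
)

```text
time: 5.1
tool_pos: [0.5442, 0.0637, 0.1277]
tcp_rot: [2.941, 1.104, 0.0]
wrist_force: [2.8, -3.1, -5.2]
width: 0.245
```

Run:
```python
from h import *
rows([.544,.064,.119],41.4)
from workcell import read_camera
c=read_camera("side");u,v=map(int,proj(c,[.57,.04,.14]));a=c["pixels"][v-40:v+40,u-50:u+50,::-1]
cv2.imwrite("pics/3.png",cv2.resize(a,(750,600),interpolation=cv2.INTER_CUBIC))
```

```text
t5.10 p [0.5442 0.0637 0.1277] rad 0.0889 th 131.37 az_x 41.14 tilt 0.035 F [ 2.78 -3.14 -5.2 ] Fr -4.20 Fccw -0.01 q6 -0.65 w 0.0209
tool delta [ 0.     -0.0003  0.0087] rotz -0.0045
```

View pics/3.png

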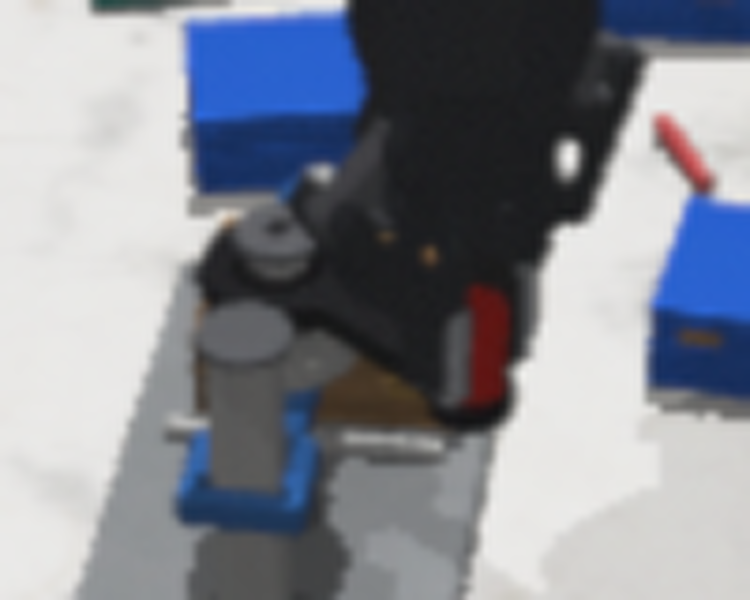

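arm_command(
  rows=[
    {"xyz": [-0.0078, 0.00034, 0], "delta_rot": [0, 0, -0.08727], "gripper": 0.01},
    {"xyz": [-0.0078, 0.00034, 0], "delta_rot": [0, 0, -0.08727], "gripper": 0.01},
    {"xyz": [-0.0078, 0.00034, 0], "delta_rot": [0, 0, -0.08727], "gripper": 0.01},
    {"xyz": [-0.0078, 0.00034, 0], "delta_rot": [0, 0, -0.08727], "gripper": 0.01},
    {"xyz": [0, 0, 0], "delta_rot": [0, 0, 0], "gripper": 0.01},
    {"xyz": [0, 0, 0], "delta_rot": [0, 0, 0], "gripper": 0.01},
    {"xyz": [0, 0, 0], "delta_rot": [0, 0, 0], "gripper": 0.01},
  ],
)

```text
time: 5.85
tool_pos: [0.5251, 0.0398, 0.128]
tcp_rot: [2.705, 1.597, 0.002]
wrist_force: [6.3, -1.5, -6.8]
width: 0.246
```

Run:
```python
from h import *
st()
```

```text
t5.85 p [0.5251 0.0398 0.128 ] rad 0.0888 th 151.21 az_x 61.12 tilt 0.076 F [ 6.31 -1.53 -6.84] Fr -6.26 Fccw -1.69 q6 -1.04 w 0.0210
```

arm_command(
  rows=[
    {"xyz": [-0.0078, 0.0004, 0], "delta_rot": [0, 0, -0.08727], "gripper": 0.01},
    {"xyz": [-0.0078, 0.0004, 0], "delta_rot": [0, 0, -0.08727], "gripper": 0.01},
    {"xyz": [-0.0078, 0.0004, 0], "delta_rot": [0, 0, -0.08727], "gripper": 0.01},
    {"xyz": [-0.0078, 0.0004, 0], "delta_rot": [0, 0, -0.08727], "gripper": 0.01},
    {"xyz": [-0.0078, 0.0004, 0], "delta_rot": [0, 0, -0.08727], "gripper": 0.01},
    {"xyz": [-0.0078, 0.0004, 0], "delta_rot": [0, 0, -0.08727], "gripper": 0.01},
    {"xyz": [0, 0, 0], "delta_rot": [0, 0, 0], "gripper": 0.01},
    {"xyz": [0, 0, 0], "delta_rot": [0, 0, 0], "gripper": 0.01},
    {"xyz": [0, 0, 0], "delta_rot": [0, 0, 0], "gripper": 0.01},
  ],
)

```text
time: 6.75
tool_pos: [0.5143, -0.0046, 0.1279]
tcp_rot: [2.201, 2.242, 0.002]
wrist_force: [5.1, 0.2, -5.1]
width: 0.243
```

Run:
```python
from h import *
st()
```

```text
t6.75 p [ 0.5143 -0.0046  0.1279] rad 0.0887 th -178.99 az_x 91.04 tilt 0.089 F [ 5.11  0.25 -5.08] Fr -5.11 Fccw -0.16 q6 -1.65 w 0.0208
```

arm_command(
  rows=[
    {"xyz": [-0.0078, 0.0004, 0], "delta_rot": [0, 0, -0.08727], "gripper": 0.01},
    {"xyz": [-0.0078, 0.0004, 0], "delta_rot": [0, 0, -0.08727], "gripper": 0.01},
    {"xyz": [-0.0078, 0.0004, 0], "delta_rot": [0, 0, -0.08727], "gripper": 0.01},
    {"xyz": [-0.0078, 0.0004, 0], "delta_rot": [0, 0, -0.08727], "gripper": 0.01},
    {"xyz": [-0.0078, 0.0004, 0], "delta_rot": [0, 0, -0.08727], "gripper": 0.01},
    {"xyz": [-0.0078, 0.0004, 0], "delta_rot": [0, 0, -0.08727], "gripper": 0.01},
    {"xyz": [0, 0, 0], "delta_rot": [0, 0, 0], "gripper": 0.01},
    {"xyz": [0, 0, 0], "delta_rot": [0, 0, 0], "gripper": 0.01},
    {"xyz": [0, 0, 0], "delta_rot": [0, 0, 0], "gripper": 0.01},
  ],
)

```text
time: 7.65
tool_pos: [0.527, -0.0484, 0.1276]
tcp_rot: [-1.548, -2.733, -0.002]
wrist_force: [4.7, 2.6, -5.9]
width: 0.245
```

Run:
```python
from h import *
st()
```

```text
t7.65 p [ 0.527  -0.0484  0.1276] rad 0.0885 th -149.14 az_x 120.96 tilt 0.093 F [ 4.68  2.59 -5.94] Fr -5.35 Fccw 0.18 q6 -2.25 w 0.0209
```

Run:
```python
from h import *
from scipy.optimize import least_squares
P=np.array([[.5442,.0637],[.5251,.0398],[.5143,-.0046],[.5270,-.0484]])
f=lambda x:np.hypot(*(P-x[:2]).T)-x[2]
r=least_squares(f,[.603,-.003,.09]);print(r.x,r.fun)
for x in(r.x,least_squares(lambda x:np.hypot(*(P-x).T)-.09,[.603,-.003]).x):
    a=np.degrees(np.arctan2(*(P-x[:2]).T[::-1]))%360;print(x,a-a[0])
from workcell import read_camera
c=read_camera("top");u,v=map(int,proj(c,[.56,-.03,.14]));a=c["pixels"][v-40:v+40,u-50:u+50,::-1]
cv2.imwrite("pics/4.png",cv2.resize(a,(750,600),interpolation=cv2.INTER_CUBIC))
```

```text
[ 0.60280427 -0.00265481  0.08853457] [-5.36507492e-06  1.12558296e-05 -8.93293166e-06  3.04218649e-06]
[ 0.60280427 -0.00265481  0.08853457] [ 0.         19.89860254 49.808276   79.65869741]
[ 0.60445488 -0.0029027 ] [ 0.         19.57890675 48.94318267 78.29477571]
```

View pics/4.png

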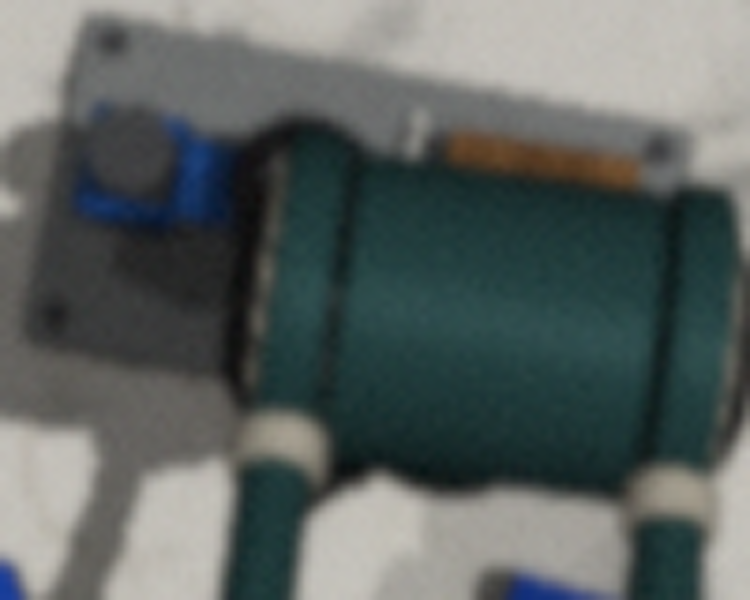

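arm_command(
  rows=[
    {"xyz": [0, 0, 0.002], "delta_rot": [0, 0, 0], "gripper": 0.01},
    {"xyz": [0, 0, 0.002], "delta_rot": [0, 0, 0], "gripper": 0.01},
    {"xyz": [0, 0, 0.002], "delta_rot": [0, 0, 0], "gripper": 0.01},
    {"xyz": [0, 0, 0.002], "delta_rot": [0, 0, 0], "gripper": 0.01},
    {"xyz": [0, 0, 0], "delta_rot": [0, 0, 0], "gripper": 0.01},
    {"xyz": [0, 0, 0], "delta_rot": [0, 0, 0], "gripper": 0.01},
    {"xyz": [0, 0, 0], "delta_rot": [0, 0, 0], "gripper": 0.01},
  ],
)

```text
time: 8.4
tool_pos: [0.5272, -0.0491, 0.12]
tcp_rot: [-1.544, -2.736, -0.001]
wrist_force: [3.9, 4.2, -3.4]
width: 0.248
```

Run:
```python
from h import *
st()
```

```text
t8.40 p [ 0.5272 -0.0491  0.12  ] rad 0.0888 th -148.71 az_x 121.12 tilt 0.048 F [ 3.92  4.19 -3.45] Fr -5.53 Fccw -1.54 q6 -2.25 w 0.0211
```

arm_command(
  rows=[
    {"xyz": [0, 0, 0], "delta_rot": [0, 0, 0], "gripper": 0.024},
    {"xyz": [0, 0, 0], "delta_rot": [0, 0, 0], "gripper": 0.026},
    {"xyz": [0, 0, 0], "delta_rot": [0, 0, 0], "gripper": 0.026},
    {"xyz": [0, 0, 0], "delta_rot": [0, 0, 0], "gripper": 0.026},
    {"xyz": [0, 0, 0], "delta_rot": [0, 0, 0], "gripper": 0.026},
    {"xyz": [0, 0, 0], "delta_rot": [0, 0, 0], "gripper": 0.026},
    {"xyz": [0, 0, 0], "delta_rot": [0, 0, 0], "gripper": 0.026},
  ],
)

```text
time: 9.1
tool_pos: [0.5271, -0.0497, 0.1198]
tcp_rot: [-1.544, -2.736, 0.0]
wrist_force: [-0.7, 0.5, -0.2]
width: 0.306
```

Run:
```python
from h import *
st()
from workcell import read_camera
c=read_camera("side");u,v=map(int,proj(c,[.57,-.01,.13]));a=c["pixels"][v-40:v+40,u-50:u+50,::-1]
cv2.imwrite("pics/5.png",cv2.resize(a,(750,600),interpolation=cv2.INTER_CUBIC))
```

```text
t9.10 p [ 0.5271 -0.0497  0.1198] rad 0.0891 th -148.41 az_x 121.14 tilt 0.006 F [-0.75  0.54 -0.2 ] Fr 0.36 Fccw -0.85 q6 -2.26 w 0.0261
```

View pics/5.png

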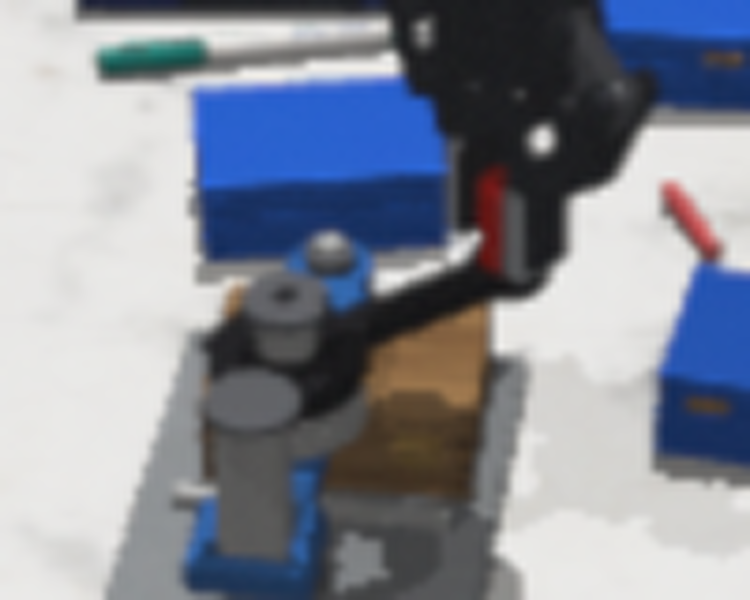

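arm_command(
  rows=[
    {"xyz": [0.004, 0.0001, 0], "delta_rot": [0, 0, 0.0436], "gripper": 0.026},
    {"xyz": [0.0078, 0.00035, 0.0006], "delta_rot": [0, 0, 0.08727], "gripper": 0.026},
    {"xyz": [0.0078, 0.00035, 0.0007], "delta_rot": [0, 0, 0.08727], "gripper": 0.026},
    {"xyz": [0.0078, 0.00035, 0.0007], "delta_rot": [0, 0, 0.08727], "gripper": 0.026},
  ],
)

```text
time: 9.55
tool_pos: [0.517, -0.0253, 0.1181]
tcp_rot: [1.945, 2.465, -0.002]
wrist_force: [0.7, -4.5, 0.3]
width: 0.304
```

```bash
cat >> h.py <<'E'
def avg(n=6,save=None):
    from workcell import bot,read_camera
    st();F=[];M=[]
    for i in range(n):
        c=read_camera("side");s=bot.read_state();p=s["tool_pos"];d=p[:2]-AX;e=d/np.hypot(*d);f=s["wrist_force"]
        F.append([f[:2]@e,f[0]*-e[1]+f[1]*e[0],f[2]])
    F=np.array(F);print("Fr,Fccw,Fz first",F[0].round(2),"mean",F[n//2:].mean(0).round(2),"sd",F[n//2:].std(0).round(2));st()
E
python3 - <<'E'
from h import *
avg()
E
```

```text
t9.55 p [ 0.517  -0.0253  0.1181] rad 0.0889 th -165.44 az_x 103.45 tilt 0.137 F [ 0.75 -4.5   0.32] Fr 0.41 Fccw 4.55 q6 -1.90 w 0.0260
Fr,Fccw,Fz first [-0.34  2.86  0.4 ] mean [1.47 2.39 0.55] sd [0.43 0.22 1.12]
t9.85 p [ 0.5167 -0.0248  0.1179] rad 0.0890 th -165.82 az_x 103.72 tilt 0.028 F [-0.87 -2.57  1.15] Fr 1.48 Fccw 2.28 q6 -1.91 w 0.0261
```

arm_command(
  rows=[
    {"xyz": [0.0078, 0.00035, 0.0007], "delta_rot": [0, 0, 0.08727], "gripper": 0.026},
    {"xyz": [0.0078, 0.00035, 0.0007], "delta_rot": [0, 0, 0.08727], "gripper": 0.026},
    {"xyz": [0.0078, 0.00035, 0.0007], "delta_rot": [0, 0, 0.08727], "gripper": 0.026},
  ],
)

```text
time: 10.15
tool_pos: [0.514, -0.0017, 0.1156]
tcp_rot: [2.251, 2.192, -0.002]
wrist_force: [-0.4, -4.1, 1.2]
width: 0.308
```

Run:
```python
from h import *
avg()
```

```text
t10.15 p [ 0.514  -0.0017  0.1156] rad 0.0890 th 179.17 az_x 88.48 tilt 0.066 F [-0.41 -4.08  1.17] Fr 0.35 Fccw 4.08 q6 -1.59 w 0.0263
Fr,Fccw,Fz first [1.28 2.38 1.32] mean [1.42 2.6  1.05] sd [0.28 0.08 0.24]
t10.45 p [ 0.5141 -0.0013  0.1156] rad 0.0890 th 178.93 az_x 88.73 tilt 0.033 F [-1.76 -2.68  1.34] Fr 1.71 Fccw 2.71 q6 -1.60 w 0.0260
```

arm_command(
  rows=[
    {"xyz": [0.0039, 0.0001, 0.00035], "delta_rot": [0, 0, 0.04363], "gripper": 0.026},
    {"xyz": [0.0039, 0.0001, 0.0003], "delta_rot": [0, 0, 0.04363], "gripper": 0.026},
  ],
)

```text
time: 10.65
tool_pos: [0.5146, 0.006, 0.1149]
tcp_rot: [2.342, 2.094, -0.001]
wrist_force: [-1.2, -3.9, 1.1]
width: 0.303
```

Run:
```python
from h import *
avg()
```

```text
t10.65 p [0.5146 0.006  0.1149] rad 0.0889 th 174.17 az_x 83.60 tilt 0.054 F [-1.21 -3.86  1.06] Fr 0.81 Fccw 3.97 q6 -1.49 w 0.0259
Fr,Fccw,Fz first [1.6  3.72 0.79] mean [1.87 2.78 0.64] sd [0.09 0.46 0.31]
t10.95 p [0.5145 0.0064 0.1149] rad 0.0890 th 173.92 az_x 83.70 tilt 0.032 F [-2.21 -2.52  0.21] Fr 1.93 Fccw 2.74 q6 -1.50 w 0.0262
```

arm_command(
  rows=[
    {"xyz": [0.0039, 0.0001, 0.00035], "delta_rot": [0, 0, 0.04363], "gripper": 0.026},
    {"xyz": [0.0039, 0.0001, 0.0003], "delta_rot": [0, 0, 0.04363], "gripper": 0.026},
  ],
)

```text
time: 11.15
tool_pos: [0.5157, 0.014, 0.1143]
tcp_rot: [-2.431, -1.989, 0.001]
wrist_force: [-2.9, -3.8, 0.0]
width: 0.304
```

Run:
```python
from h import *
avg()
```

```text
t11.15 p [0.5157 0.014  0.1143] rad 0.0889 th 168.96 az_x 78.57 tilt 0.043 F [-2.93 -3.84  0.01] Fr 2.15 Fccw 4.33 q6 -1.39 w 0.0259
Fr,Fccw,Fz first [1.56 2.71 1.27] mean [2.33 3.28 1.17] sd [0.09 0.12 0.36]
t11.45 p [0.5158 0.0143 0.1143] rad 0.0889 th 168.79 az_x 78.69 tilt 0.026 F [-2.93 -2.93  0.79] Fr 2.30 Fccw 3.45 q6 -1.39 w 0.0264
```

arm_command(
  rows=[
    {"xyz": [0.0039, 0.0001, 0.00035], "delta_rot": [0, 0, 0.04363], "gripper": 0.026},
    {"xyz": [0.0039, 0.0001, 0.0003], "delta_rot": [0, 0, 0.04363], "gripper": 0.026},
  ],
)

```text
time: 11.65
tool_pos: [0.5176, 0.0217, 0.1136]
tcp_rot: [-2.516, -1.881, 0.001]
wrist_force: [-2.3, -3.6, 1.5]
width: 0.301
```

Run:
```python
from h import *
avg(12)
```

```text
t11.65 p [0.5176 0.0217 0.1136] rad 0.0889 th 163.89 az_x 73.56 tilt 0.043 F [-2.29 -3.55  1.49] Fr 1.21 Fccw 4.05 q6 -1.29 w 0.0257
Fr,Fccw,Fz first [1.8  3.83 1.16] mean [2.29 2.97 0.99] sd [0.57 0.53 0.44]
t12.25 p [0.5178 0.0219 0.1137] rad 0.0888 th 163.73 az_x 73.65 tilt 0.014 F [-3.09 -1.68  0.3 ] Fr 2.49 Fccw 2.47 q6 -1.29 w 0.0265
```

arm_command(
  rows=[
    {"xyz": [0.0039, 0.0001, 0.00035], "delta_rot": [0, 0, 0.04363], "gripper": 0.026},
    {"xyz": [0.0039, 0.0001, 0.0003], "delta_rot": [0, 0, 0.04363], "gripper": 0.026},
  ],
)

```text
time: 12.45
tool_pos: [0.5202, 0.0291, 0.113]
tcp_rot: [2.596, 1.769, -0.001]
wrist_force: [-4.1, -3.4, 0.3]
width: 0.302
```

Run:
```python
from h import *
avg(10)
```

```text
t12.45 p [0.5202 0.0291 0.113 ] rad 0.0888 th 158.79 az_x 68.54 tilt 0.036 F [-4.07 -3.38  0.33] Fr 2.57 Fccw 4.63 q6 -1.19 w 0.0258
Fr,Fccw,Fz first [2.23 4.26 1.12] mean [2.49 3.08 0.16] sd [0.34 0.32 0.47]
t12.95 p [0.5204 0.0293 0.113 ] rad 0.0887 th 158.65 az_x 68.65 tilt 0.008 F [-3.78 -1.99 -0.6 ] Fr 2.79 Fccw 3.23 q6 -1.19 w 0.0257
```

arm_command(
  rows=[
    {"xyz": [0.0039, 0.0001, 0.00035], "delta_rot": [0, 0, 0.04363], "gripper": 0.026},
    {"xyz": [0.0039, 0.0001, 0.0003], "delta_rot": [0, 0, 0.04363], "gripper": 0.026},
  ],
)

```text
time: 13.15
tool_pos: [0.5234, 0.0362, 0.1124]
tcp_rot: [2.671, 1.654, -0.001]
wrist_force: [-3.3, -2.6, -0.4]
width: 0.304
```

Run:
```python
from h import *
avg(10)
```

```text
t13.15 p [0.5234 0.0362 0.1124] rad 0.0887 th 153.76 az_x 63.54 tilt 0.033 F [-3.3  -2.56 -0.42] Fr 1.83 Fccw 3.76 q6 -1.09 w 0.0260
Fr,Fccw,Fz first [2.86 2.94 0.34] mean [2.08 3.04 0.27] sd [0.25 0.36 0.63]
t13.65 p [0.5235 0.0364 0.1124] rad 0.0887 th 153.63 az_x 63.65 tilt 0.014 F [-3.48 -1.86 -0.09] Fr 2.30 Fccw 3.21 q6 -1.09 w 0.0264
```

arm_command(
  rows=[
    {"xyz": [0.0039, 0.0001, 0.00035], "delta_rot": [0, 0, 0.04363], "gripper": 0.026},
    {"xyz": [0.0039, 0.0001, 0.0003], "delta_rot": [0, 0, 0.04363], "gripper": 0.026},
  ],
)

```text
time: 13.85
tool_pos: [0.5272, 0.043, 0.1117]
tcp_rot: [2.74, 1.536, -0.001]
wrist_force: [-3.7, -1.6, 1.4]
width: 0.305
```

Run:
```python
from h import *
avg(12)
from workcell import read_camera
c=read_camera("side");u,v=map(int,proj(c,[.57,-.04,.1]));a=c["pixels"][v-40:v+40,u-50:u+50,::-1]
cv2.imwrite("pics/6.png",cv2.resize(a,(750,600),interpolation=cv2.INTER_CUBIC))
```

```text
t13.85 p [0.5272 0.043  0.1117] rad 0.0887 th 148.74 az_x 58.54 tilt 0.036 F [-3.72 -1.6   1.42] Fr 2.35 Fccw 3.30 q6 -0.99 w 0.0261
Fr,Fccw,Fz first [2.17 3.11 0.87] mean [ 2.31  3.15 -0.06] sd [0.38 0.47 0.67]
t14.45 p [0.5274 0.0432 0.1118] rad 0.0886 th 148.57 az_x 58.65 tilt 0.004 F [-3.65 -1.39 -0.2 ] Fr 2.39 Fccw 3.09 q6 -0.99 w 0.0261
```

View pics/6.png

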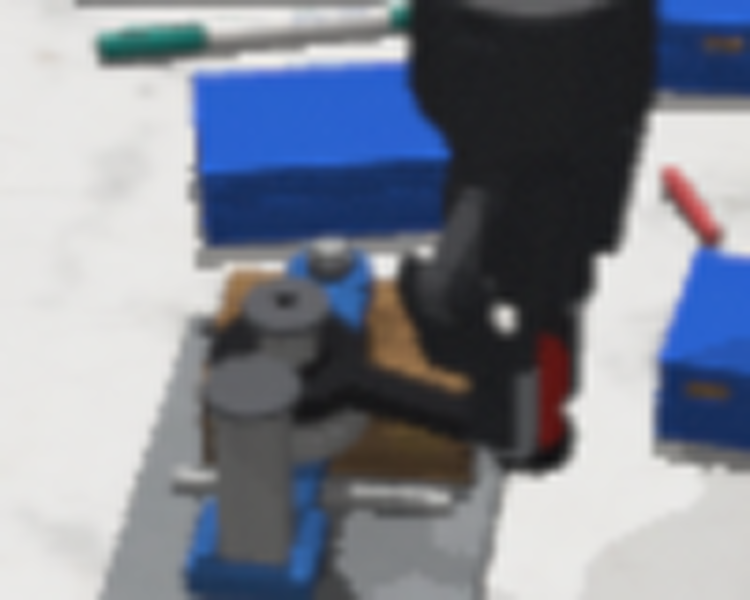

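Run:
```python
import pickle
from h import *
s=pickle.load(open("side0.pkl","rb"))
for P,(x,y) in(((.57,-.01,.13),(287,297)),((.57,-.04,.1),(287,303))):
    u,v=map(int,proj(s,P));print(u-50+x/7.5,v-40+y/7.5)
print(proj(s,[.603,-.003,.138]),proj(s,[.603,-.003,.1295]))
```

```text
313.26666666666665 229.6
313.26666666666665 232.4
[312.56037142 229.70774801] [312.64513473 232.4838809 ]
```

arm_command(
  rows=[
    {"xyz": [0.0039, 0.0001, 0.00035], "delta_rot": [0, 0, 0.04363], "gripper": 0.026},
    {"xyz": [0.0039, 0.0001, 0.0003], "delta_rot": [0, 0, 0.04363], "gripper": 0.026},
  ],
)

```text
time: 14.7
tool_pos: [0.5317, 0.0495, 0.1111]
tcp_rot: [2.805, 1.415, -0.001]
wrist_force: [-2.8, -1.7, 0.2]
width: 0.307
```

Run:
```python
from h import *
avg(12)
```

```text
t14.70 p [0.5317 0.0495 0.1111] rad 0.0886 th 143.65 az_x 53.54 tilt 0.029 F [-2.82 -1.68  0.24] Fr 1.28 Fccw 3.02 q6 -0.89 w 0.0262
Fr,Fccw,Fz first [1.86 3.9  0.72] mean [ 1.45  2.73 -0.45] sd [0.33 0.27 0.34]
t15.30 p [0.5318 0.0497 0.1111] rad 0.0886 th 143.51 az_x 53.65 tilt 0.004 F [-2.47 -1.71  0.01] Fr 0.97 Fccw 2.85 q6 -0.89 w 0.0261
```

arm_command(
  rows=[
    {"xyz": [0.0039, 0.0001, 0.0003], "delta_rot": [0, 0, 0.04363], "gripper": 0.026},
    {"xyz": [0.0039, 0.0001, 0.0003], "delta_rot": [0, 0, 0.04363], "gripper": 0.026},
  ],
)

```text
time: 15.5
tool_pos: [0.5364, 0.0554, 0.1104]
tcp_rot: [2.864, 1.291, -0.002]
wrist_force: [-3.4, -2.8, -1.8]
width: 0.306
```

Run:
```python
from h import *
avg(12)
```

```text
t15.50 p [0.5364 0.0554 0.1104] rad 0.0886 th 138.77 az_x 48.55 tilt 0.063 F [-3.42 -2.81 -1.79] Fr 0.72 Fccw 4.37 q6 -0.79 w 0.0261
Fr,Fccw,Fz first [ 2.02  5.02 -0.64] mean [ 1.59  4.1  -0.67] sd [0.5  0.65 0.31]
t16.10 p [0.5366 0.0557 0.1105] rad 0.0886 th 138.55 az_x 48.65 tilt 0.016 F [-3.71 -1.6  -0.46] Fr 1.72 Fccw 3.65 q6 -0.79 w 0.0259
```

Run:
```python
from h import *
avg(40)
```

```text
t16.10 p [0.5366 0.0557 0.1105] rad 0.0886 th 138.55 az_x 48.65 tilt 0.016 F [-3.71 -1.6  -0.46] Fr 1.72 Fccw 3.65 q6 -0.79 w 0.0259
Fr,Fccw,Fz first [ 1.53  4.82 -0.11] mean [ 1.74  4.76 -0.28] sd [0.52 0.58 0.41]
t18.10 p [0.5367 0.0557 0.1105] rad 0.0886 th 138.49 az_x 48.65 tilt 0.012 F [-4.87 -3.19 -0.33] Fr 1.53 Fccw 5.61 q6 -0.79 w 0.0257
```

arm_command(
  rows=[
    {"xyz": [0.0039, 0.0001, 0.0003], "delta_rot": [0, 0, 0.04363], "gripper": 0.026},
  ],
)

```text
time: 18.2
tool_pos: [0.539, 0.0583, 0.1102]
tcp_rot: [2.891, 1.23, -0.001]
wrist_force: [-4.6, -3.5, -0.5]
width: 0.307
```

Run:
```python
from h import *
avg(40)
```

```text
t18.20 p [0.539  0.0583 0.1102] rad 0.0886 th 136.22 az_x 46.09 tilt 0.040 F [-4.55 -3.5  -0.49] Fr 0.86 Fccw 5.67 q6 -0.74 w 0.0262
Fr,Fccw,Fz first [ 1.44  4.92 -0.49] mean [ 1.68  4.69 -0.74] sd [0.53 0.51 0.52]
t20.20 p [0.5393 0.0586 0.1102] rad 0.0886 th 135.94 az_x 46.15 tilt 0.010 F [-3.46 -3.   -0.93] Fr 0.40 Fccw 4.56 q6 -0.74 w 0.0260
```

arm_command(
  rows=[
    {"xyz": [0.0039, 0.0001, 0.0003], "delta_rot": [0, 0, 0.04363], "gripper": 0.026},
  ],
)

```text
time: 20.3
tool_pos: [0.5417, 0.061, 0.1098]
tcp_rot: [2.917, 1.167, -0.001]
wrist_force: [-4.3, -3.6, -0.3]
width: 0.3
```

Run:
```python
from h import *
avg(60)
```

```text
t20.30 p [0.5417 0.061  0.1098] rad 0.0886 th 133.76 az_x 43.60 tilt 0.051 F [-4.33 -3.61 -0.27] Fr 0.39 Fccw 5.62 q6 -0.69 w 0.0256
Fr,Fccw,Fz first [ 1.13  5.59 -0.3 ] mean [ 1.53  4.98 -0.77] sd [0.42 0.5  0.53]
t23.30 p [0.542  0.0613 0.1098] rad 0.0887 th 133.52 az_x 43.66 tilt 0.024 F [-3.49 -2.07 -1.05] Fr 0.90 Fccw 3.95 q6 -0.69 w 0.0260
```

arm_command(
  rows=[
    {"xyz": [0.0022, 0.0, 0.0002], "delta_rot": [0, 0, 0.025], "gripper": 0.026},
  ],
)

```text
time: 23.4
tool_pos: [0.5433, 0.0625, 0.1096]
tcp_rot: [2.931, 1.131, -0.002]
wrist_force: [-5.4, -3.3, 0.1]
width: 0.307
```

Run:
```python
from h import *
avg(60)
```

```text
t23.40 p [0.5433 0.0625 0.1096] rad 0.0887 th 132.36 az_x 42.20 tilt 0.064 F [-5.43 -3.28  0.05] Fr 1.23 Fccw 6.22 q6 -0.67 w 0.0262
Fr,Fccw,Fz first [ 1.69  5.38 -0.62] mean [ 1.37  5.63 -0.56] sd [0.54 0.49 0.5 ]
t26.40 p [0.5434 0.0627 0.1096] rad 0.0887 th 132.23 az_x 42.23 tilt 0.047 F [-5.18 -3.09 -0.39] Fr 1.20 Fccw 5.91 q6 -0.67 w 0.0263
```

arm_command(
  rows=[
    {"xyz": [0, 0, 0], "delta_rot": [0, 0, 0], "gripper": 0.036},
    {"xyz": [0, 0, 0], "delta_rot": [0, 0, 0], "gripper": 0.046},
    {"xyz": [0, 0, 0], "delta_rot": [0, 0, 0], "gripper": 0.05},
    {"xyz": [0, 0, 0], "delta_rot": [0, 0, 0], "gripper": 0.05},
    {"xyz": [0, 0, -0.01], "delta_rot": [0, 0, 0], "gripper": 0.05},
    {"xyz": [0, 0, -0.02], "delta_rot": [0, 0, 0], "gripper": 0.05},
    {"xyz": [0, 0, -0.03], "delta_rot": [0, 0, 0], "gripper": 0.05},
    {"xyz": [0, 0, -0.04], "delta_rot": [0, 0, 0], "gripper": 0.05},
    {"xyz": [0, 0, -0.02], "delta_rot": [0, 0, 0], "gripper": 0.05},
    {"xyz": [0, 0, 0], "delta_rot": [0, 0, 0], "gripper": 0.05},
  ],
)

```text
time: 27.4
tool_pos: [0.5469, 0.0632, 0.2353]
tcp_rot: [2.928, 1.13, 0.014]
wrist_force: [0.3, -0.8, -0.1]
width: 0.588
```

arm_command(
  rows=[
    {"xyz": [-0.01, -0.04, -0.02], "delta_rot": [0, 0, 0], "gripper": 0.05},
    {"xyz": [-0.01, -0.04, 0], "delta_rot": [0, 0, 0], "gripper": 0.05},
    {"xyz": [0.02, -0.04, 0], "delta_rot": [0, 0, 0], "gripper": 0.05},
    {"xyz": [0.03, -0.03, 0], "delta_rot": [0, 0, 0], "gripper": 0.05},
    {"xyz": [0.03, -0.03, 0], "delta_rot": [0, 0, 0], "gripper": 0.05},
    {"xyz": [0, 0, 0], "delta_rot": [0, 0, 0], "gripper": 0.05},
    {"xyz": [0, 0, 0], "delta_rot": [0, 0, 0], "gripper": 0.05},
  ],
)

```text
time: 28.1
tool_pos: [0.4664, 0.237, 0.2486]
tcp_rot: [2.929, 1.135, -0.003]
wrist_force: [-1.3, -0.7, -1.3]
width: 0.59
```

Run:
```python
from h import *
st()
from workcell import read_camera
ims=[]
for n in("side","top"):
    c=read_camera(n);cv2.imwrite(f"pics/{n}7.png",c["pixels"][:,:,::-1])
    u,v=map(int,proj(c,[.58,-.01,.1])); a=c["pixels"][v-45:v+45,u-45:u+45,::-1];ims.append(cv2.resize(a,(400,400),interpolation=cv2.INTER_CUBIC))
    print(u-45,v-45)
cv2.imwrite("pics/7.png",np.hstack(ims))
```

```text
t28.10 p [0.4664 0.237  0.2486] rad 0.2762 th 119.64 az_x 42.36 tilt 0.124 F [-1.27 -0.67 -1.26] Fr 0.05 Fccw 1.44 q6 -0.32 w 0.0504
277 194
287 204
```

View pics/7.png

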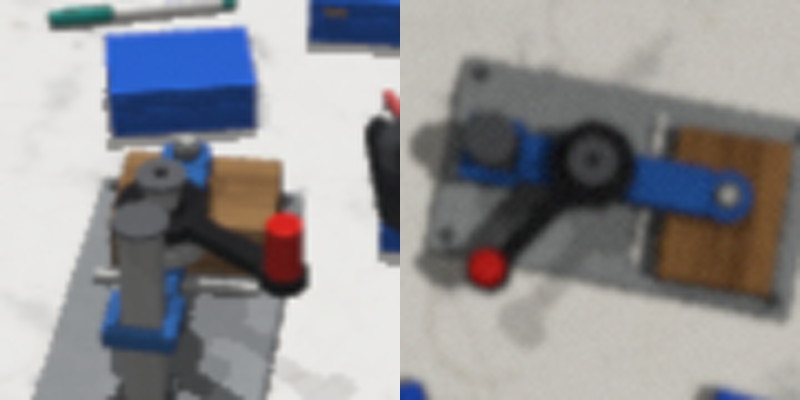

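View pics/side7.png

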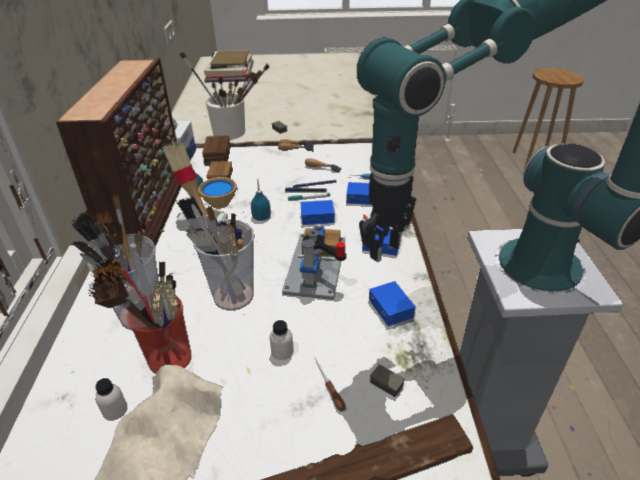

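Run:
```python
from h import *
from scipy.optimize import least_squares
import pickle
t=pickle.load(open("top0.pkl","rb"));s=pickle.load(open("side0.pkl","rb"))
k=90/400
T=lambda x,y:np.array([287+(x-400)*k-.4,204+y*k-.4]);S=lambda x,y:np.array([277+x*k-.4,194+y*k-.4])
for n,a,b in(("grip",(487,268),(284,221)),("cap",(592,158),(161,172))):
    print(n,least_squares(lambda P:np.r_[proj(t,P)-T(*a),proj(s,P)-S(*b)],[.55,.03,.15]).x)
from workcell import bot
st(); print(bot.finish_job())
```

```text
grip [0.53839132 0.05901822 0.14123153]
cap [ 0.60331394 -0.00256569  0.13051171]
t28.20 p [0.4668 0.2357 0.2489] rad 0.2748 th 119.71 az_x 42.20 tilt 0.099 F [-0.64 -0.34  0.18] Fr 0.02 Fccw 0.73 q6 -0.32 w 0.0499
the job is handed in; nothing more can be done
None
```

I reset the lever and tightened the clamp to roughly 30 N by my estimate, then let go and handed the job in at 28.2 s.

- **Lever swing:** I gripped the red grip, lifted it about 8 mm and swung it back 79.7° counter-clockwise. I lowered it there and released it so the spring seated it.
- **Tightening:** With the fingers loosely around the grip, I turned the lever clockwise in steps until it met the lid. I felt the contact at about 1.16–1.2 rad of screw turn, then turned about 0.18 rad further. I then opened the fingers and moved the arm clear.

**Last checks**
- **Seating:** The grip top measured 10.7 mm above the cap, against 11 mm when seated. The cap had sunk about 9 mm.
- **Box and other items:** In the last side and top pictures the box and everything else lay where they started. I judged this by eye and did not measure it.
- **Robot:** It stood clear of everything, with a wrist force of about 0.7 N, which is at noise level.

**Pad pressure:** My three estimates disagreed:

| Basis | Estimate |
|---|---|
| Standing sideways force (5.6 N against about 3.05 N free) | about 37 N |
| Turn past contact (at most, at 150 N per rad) | about 26–30 N |
| Force while turning (6.2 N) | about 22 N |

All three lie inside the 15–45 N band. I could not confirm the pressure any more closely, because the force readings vary by about ±0.5 N, which is roughly ±7 N of pad pressure per reading.

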